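# Seat the proud cup, then catch the case lid and let it down shut

### The arm

A 6-joint arm with a two-finger parallel gripper is mounted at the origin on a cart in front of the work surface, level with it; the furniture and walls round the work are solid. World frame = base frame: x ahead of the robot, y to its left, z up, the work surface at z = 0. Lengths are in m, angles in degrees, forces in N, time in s.
With the tool pointing down it reaches from about 0.3 to 0.875 m from the base axis. Payload 6.4 kg.
Tool frame: the origin (TCP) lies where the fingers leave the gripper's body, on its centre line; the fingertips stand 64 mm ahead of it and the grasp point (between the pads) lies 45 mm ahead of it (r.tcp_to_tips is the distance from the TCP to the fingertips, in m); z points along the fingers, y is the line along which they close (so a half turn about z gives the same grasp; the last joint's range is limited). The gripper opens to 88 mm and grips with 3 to 60 N. Pads are 18 mm wide; open, the fingers measure 123 mm over their backs; the gripper's body (75 mm by 187 mm) begins 45 mm behind the grasp point.
Start: joints at [-85.159, 10.359, 92.074, -0, 77.567, -11.82], TCP at [0.165, -0.551, 0.303] pointing down, gripper open.
Joint ranges: [-171.53, 171.53], [-51.25, 118.39], [17.06, 147.69], [-65.23, 245.23], [0, 150.52], [-178.68, 178.68]. Speed limits (degrees/s): [147.25, 147.25, 172.46, 180, 180, 180].

### API

Orientations are given as [roll, pitch, yaw] about the fixed x, y, z axes, in that order (R = Rz(yaw) Ry(pitch) Rx(roll)).
In Python, from plant import r gives the robot as it stands.
- The arm moves only by the shell command python3 -m handwheel 'ROWS' [FORCE]. ROWS is JSON, a list of rows, each an object of numbers: "dx", "dy", "dz": the shift along the tool's x, y, z in units of 30 mm (1.0 is 30 mm); "rx", "ry", "rz": the turn, a rotation vector about the tool's x, y, z in rad; "grip": the finger opening in mm, from 0 to 88.1. A call has exactly 10 rows; each row shifts and turns the commanded pose from where the row before left it, along the tool's axes as they then stand; what a row does not reach is not made up. A row lasts 1/10 s, in which the tool goes at most 50 mm and 8.59 degrees, less where a joint would pass 70% of its speed; a pose out of reach is approached as far as the arm can. A call is refused whole if a number of a shift passes 1 or a number of a turn 0.15, either way. A call with a gripper value outside its range is refused whole. The fingers move at their own pace and stop on an object; FORCE is the grip in N (left out, the last holds). Time passes only in rows, so rows that do not move let the fingers close, or fill a call up. It gives the time, the measured TCP pose, the force, the opening and the grip force at its end, in the units of the state.
- r.observe(): the state, without advancing time (a new reading comes with each control period).
- r.capture(name): name is "side" or "top"; returns the picture (400x640x3 uint8, blue, green, red); there is no depth.
- r.camera_info(name): a dict with "fov_y" (degrees; the focal length in pixels is half the picture's height over the tangent of half this angle, whatever the lens; pixels are square), "cx", "cy" (the principal point, pixels), "pose" (4x4, takes a point from camera to world coordinates). Camera axes: x right, y down, z forward; pixel columns grow to the right and rows downward; lengths in m; the calibration is good to about 2 mm. A picture is of the moment at which its call begins. camera_info takes no time and is no camera call.
- r.close_job(): hands the job in; it is judged then, once.
The state is a dict: "clock": time; "joint_positions": joint angles; "qvel": joint speeds; "joint_efforts": joint torques, N m; "position": TCP position; "tcp_rot": TCP orientation; "force": force on the tool from outside, world axes, zero at the start; "ft_torque": the same for the moment, N m; "width": opening from 0.0 (shut) to 1.0 (fully open); "grasp_force": force on a finger pad.
Only numpy, scipy, OpenCV 4.12 (cv2) and the standard library are available. Lean on these libraries where they do the work, as an engineer would, in place of code of your own. Each camera call takes 0.05 s, during which the arm holds its last target. There are 200 camera calls.

### The job

Close up the open consumables case using only the fingertips and the outsides of the fingers, without gripping or lifting anything. First press the one ceramic cup that stands higher than the others straight down into its foam pocket until it is level with them. Then nudge the leaning lid forward past upright from behind, catch it on the back of the fingers while it is still dropping and well above the case, and let it down fully shut without a knock, leaving the pipe offcut, the T-shaped coupon and the tin round the case where they stand.

Things in the scene. Friction and masses are not known exactly. Their poses are not given: they have to be found in the camera images.
- case: Open grey sheet-steel case, fixed to the bench, 150 mm deep (x), 264 mm wide (y), rim 62 mm above the bench, walls 4 mm. Origin: centre of its underside; x points from the front wall to the hinges, z up. Black foam inside has its top at 30 mm; four cups stand in it in a row at x = -34 mm, y = -84, -28, 28, 84 mm; behind them lies a flat electrode pack (top at 43 mm).
- hinge_line (a point): Middle of the hinge line of the lid: on the case at x = 77 mm, y = 0, 62 mm above the bench, along the case's y axis.
- lid (a joint): Lid angle, rad: 0 fully shut, 1.57 upright, 1.80 leaning back on its stop, where it starts. About 0.5 kg, weakly damped hinge: past upright to the front it falls shut by itself, from 1.4 to 0.9 in about 1.5 s, on to 0 in about 1.1 s, landing at about 0.85 rad/s (all a fifth more or less); behind upright it falls back to the stop. A push of 1 to 3 N moves it.
- lid_lip (a point): Middle of the lower front edge of the lid's finger lip, 172 mm from the hinge line, moving with the lid. The lip is a flat tongue 96 mm wide, 8 mm thick, at the middle of the lid's free edge; shut, it sticks out 20 mm beyond the front wall, so that a finger coming from the front fits beneath it. Axes as the case's when the lid is shut.
- lid_pan: The lid's inner half: sheet 5 mm thick, 264 mm wide, with the lower layer of the lip, and a grey foam lining 10 mm thick beneath it, 11 mm inside the edges. Origin: middle of the hinge line; axes as the case's when shut: sheet from x = -2 to -152 mm (lip to -172 mm), z = 0 to 5 mm, lining z = -10 to 0 mm.
- lid_skin: The lid's outer half: ribbed panel on the pan, its outside 19 mm from the sheet's underside; the face behind the leaning lid. Origin and axes as lid_pan. Fingers pressing this half and the inner half at once are gripping the lid.
- proud_cup (a joint): How far the proud cup stands above its seat, m: 0 seated, level with the other three, with a firm stop there; starts at 0.010 to 0.014. The foam grips it with about 5 N and it stays where it is left. While it stands proud the lid cannot shut.
- cup_top (a point): Centre of the top face of the proud cup, a ceramic gas nozzle 36 mm tall, 20 mm wide at the foot and about 14 mm at the top; seated, this point is 48 mm above the bench. It may be in any of the four pockets.
- cup_b: One of three cups of the same shape that are already seated, top 36 mm above its origin (48 mm above the bench). Fixed.
- cup_c: As cup_b.
- cup_d: As cup_b.
- pipe: Loose steel pipe offcut, 42 mm in diameter, 50 mm tall, standing on the bench plate behind and to the right of the case, seen from the robot. Origin at the centre of its underside. Must not be disturbed.
- coupon: Loose T-shaped weld coupon, foot 55 x 100 mm, 47 mm tall, standing on the bench plate to the right of the case, seen from the robot. Origin at the centre of its underside. Must not be disturbed.
- tin: Loose round tin, 70 mm in diameter, 40 mm tall, standing off the case's +y end. Origin at the centre of its underside. Must not be disturbed.

How it is judged:
By the outcome, as a careful person would: the job done as asked, in the order asked, and still so for the second after the job is handed in, with the robot touching nothing.
It also fails if it takes over 61 s, if anything falls off the work surface, if the arm or the gripper's body presses on something with over 40 N, if the wrist force passes 120 N, or if a joint passes its speed limit or range.

## Working session

There is one attempt and no reset: what is moved stays moved. The work goes in short steps, Python scripts to look and compute and a shell command to move; the robot and the scene stay as the last step left them, time stands still between calls to the robot, and variables do not carry over. Pictures are saved under pics/ and viewed, at most 12 in all, crops included, and the job is handed in when it is done.

```bash
ls; mkdir -p pics
python3 - <<'E'
from plant import r
import cv2,numpy as np
np.set_printoptions(precision=4,suppress=True)
for n in("side","top"):
    im=r.capture(n);cv2.imwrite(f"pics/{n}0.png",im);c=r.camera_info(n);print(n,c)
print(r.observe())
E
```

```text
pics
side {'fov_y': 51.01784690529976, 'cx': 321.39635188195217, 'cy': 200.90016826817686, 'pose': array([[ 0.9593, -0.188 ,  0.2106,  0.3235],
       [-0.2819, -0.597 ,  0.7511, -0.9311],
       [-0.0155, -0.7799, -0.6257,  0.7377],
       [ 0.    ,  0.    ,  0.    ,  1.    ]])}
top {'fov_y': 53.862968173291634, 'cx': 321.33937954955036, 'cy': 204.01668617665612, 'pose': array([[ 0.024 , -0.988 ,  0.1528,  0.3809],
       [-0.9994, -0.0274, -0.0205, -0.1215],
       [ 0.0244, -0.1522, -0.988 ,  0.9694],
       [ 0.    ,  0.    ,  0.    ,  1.    ]])}
{'clock': 0.1, 'joint_positions': array([-85.1573,  10.3981,  92.1249,  -0.0022,  77.5692, -11.8197]), 'qvel': array([-0.0177, -0.1562, -0.1337, -0.0625, -0.0825, -0.0068]), 'joint_efforts': array([  0.0007, -43.4815, -34.2696,   0.0704,   0.034 ,  -0.    ]), 'position': array([ 0.1648, -0.5505,  0.3019]), 'tcp_rot': array([-179.9092,   -0.0168,   16.6629]), 'force': array([ 0.3403,  0.5462, -0.209 ]), 'ft_torque': array([ 0.0444, -0.0035,  0.0046]), 'grasp_force': 0.0, 'width': 0.9983520917884513}
```

View pics/side0.png

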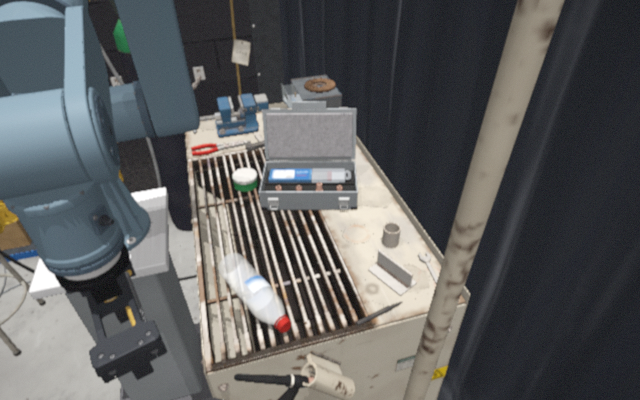

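View pics/top0.png

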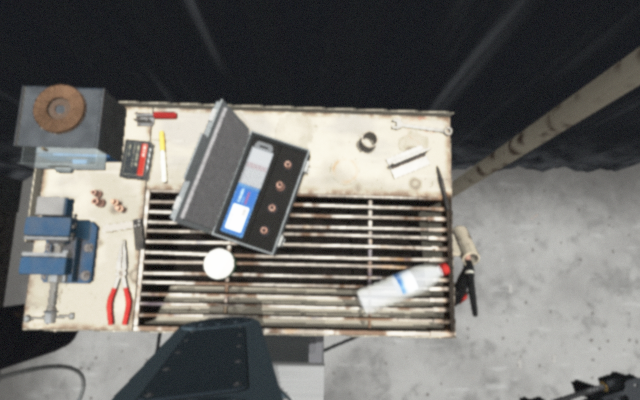

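The side view shows the case at about (310,185) with its lid leaning back. The top view shows the case at about (250,180), its front facing right (world -y), with cups near (288,163), (281,185), (272,208) and (264,230). I'll zoom in for the corners.

Run:
```python
import cv2
t=cv2.imread("pics/top0.png")[90:265,160:330];s=cv2.imread("pics/side0.png")[100:215,225:375]
cv2.imwrite("pics/tz.png",cv2.resize(t[:150],None,fx=4,fy=4,interpolation=3) if 0 else cv2.resize(t,None,fx=3.4,fy=3.4,interpolation=2))
cv2.imwrite("pics/sz.png",cv2.resize(s,None,fx=5,fy=5,interpolation=2))
```

```text
(no output)
```

View pics/tz.png

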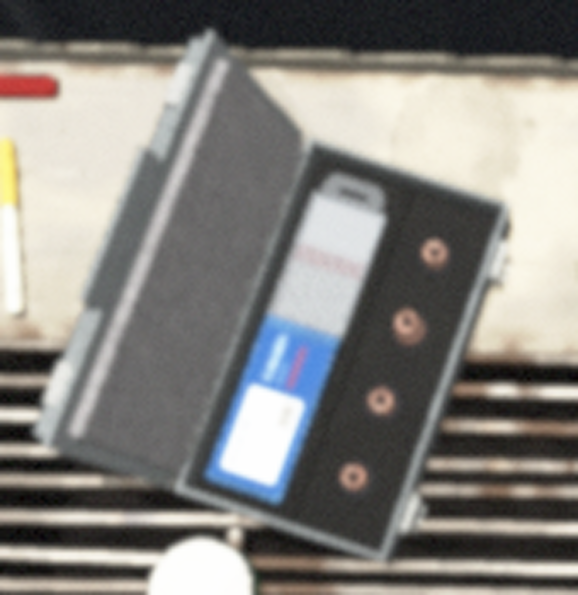

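View pics/sz.png

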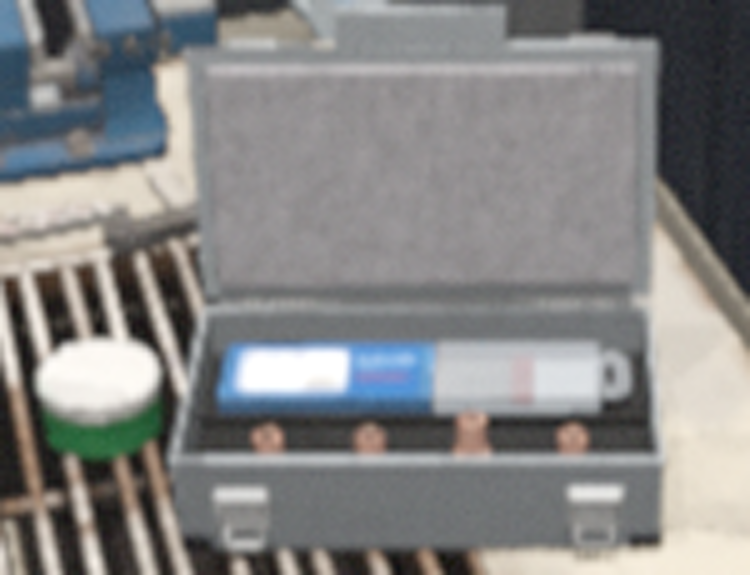

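The zoomed top view shows the proud cup as the second from the far end, at about zoom (407,321). Its rim corners are at about (315,145), (508,207), (387,557) and (183,490). The side zoom confirms it, with the third cup from the left standing tall at (472,422). Next I'll measure from both views.

```bash
cat > h.py <<'E'
import numpy as np,cv2
from plant import r
np.set_printoptions(precision=4,suppress=True)
def ray(n,u,v):
    c=r.camera_info(n);f=200/np.tan(np.radians(c['fov_y'])/2);P=c['pose']
    return P[:3,3],P[:3,:3]@np.array([(u-c['cx'])/f,(v-c['cy'])/f,1])
def plane(n,u,v,z):
    o,d=ray(n,u,v);return o+d*(z-o[2])/d[2]
def tri(a,b):
    (o1,d1),(o2,d2)=ray("top",*a),ray("side",*b)
    s=np.linalg.lstsq(np.c_[d1,-d2],o2-o1,rcond=None)[0];p,q=o1+s[0]*d1,o2+s[1]*d2
    return (p+q)/2,np.linalg.norm(p-q)
def proj(n,p):
    c=r.camera_info(n);f=200/np.tan(np.radians(c['fov_y'])/2);P=c['pose'];q=P[:3,:3].T@(np.asarray(p)-P[:3,3])
    return np.array([c['cx']+f*q[0]/q[2],c['cy']+f*q[1]/q[2]])
E
python3 - <<'E'
from h import *
T=lambda x,y:((x+.5)/3.4-.5+160,(y+.5)/3.4-.5+90)
S=lambda x,y:((x+.5)/5-.5+225,(y+.5)/5-.5+100)
tc=[T(387,557),T(508,207),T(315,145),T(183,490)] # FL(+y front), FR, BR, BL
sc=[S(172,460),S(660,455),S(650,300),S(200,307)]
P=[]
for a,b in zip(tc,sc): p,e=tri(a,b);P.append(p);print("corner",p,e,plane("top",*a,.062),plane("side",*b,.062))
model=np.array([[-75,132],[-75,-132],[75,-132],[75,132]])/1e3
for nm,W in(("top",[plane("top",*a,.062)[:2] for a in tc]),("side",[plane("side",*b,.062)[:2] for b in sc])):
    W=np.array(W);c=W.mean(0);H=model.T@(W-c);th=np.arctan2(H[0,1]-H[1,0],H[0,0]+H[1,1])
    R=np.array([[np.cos(th),-np.sin(th)],[np.sin(th),np.cos(th)]]);print(nm,c,np.degrees(th),"res",np.abs(W-c-model@R.T).max())
im=cv2.imread("pics/top0.png").astype(int);sim=cv2.imread("pics/side0.png").astype(int)
def cups(im,x0,x1,y0,y1):
    b,g,rr=[im[y0:y1,x0:x1,k] for k in range(3)]
    n,l,st,ce=cv2.connectedComponentsWithStats(((rr-b>28)&(rr>90)).astype(np.uint8))
    for i in range(1,n):
        if st[i,4]>8: print(st[i]+[x0,y0,0,0,0],ce[i]+[x0,y0])
cups(im,256,298,150,240);print();cups(sim,268,350,178,192)
for a,b in(((434,252),(572,433)),((407,320),(472,418)),((381,399),(370,433)),((353,476),(267,432))):print(tri(T(*a),S(*b)))
E
```

```text
corner [ 0.4038 -0.0339  0.0633] 0.0005336458834682861 [ 0.4041 -0.0338  0.062 ] [ 0.4037 -0.0321  0.062 ]
corner [ 0.6501 -0.1082  0.0635] 0.002587120020981426 [ 0.6492 -0.108   0.062 ] [ 0.6523 -0.1061  0.062 ]
corner [0.6915 0.0276 0.0676] 0.00654875413139424 [0.69   0.0289 0.062 ] [0.6982 0.0364 0.062 ]
corner [0.4446 0.1043 0.0655] 0.0012378690958771438 [0.4455 0.1051 0.062 ] [0.4446 0.1097 0.062 ]
top [ 0.5472 -0.0019] 73.04195446337755 res 0.005316849196634471
side [0.5497 0.002 ] 73.49876450499315 res 0.002691204712631262
[284 161   8   7  44] [287.2045 163.8864]
[276 181   9  10  69] [279.7536 185.5942]
[294 203   4   4  13] [295.4615 204.1538]
[268 204   8   8  48] [271.7083 207.5   ]
[260 227   8   7  47] [263.5745 229.8298]

[316 183   7   8  52] [318.8846 186.5962]
[275 185   7   6  34] [278.1471 187.3824]
[296 185   6   6  31] [298.4516 187.5806]
[336 184   7   7  36] [339.0833 187.3889]
(array([ 0.6192, -0.0566,  0.0486]), np.float64(0.0008591572553083031))
(array([ 0.5673, -0.0404,  0.0592]), np.float64(0.00022391232254253534))
(array([ 0.5132, -0.0238,  0.0493]), np.float64(0.0007040930008042394))
(array([ 0.4592, -0.0071,  0.0502]), np.float64(0.000532013600000385))
```

```bash
python3 -m handwheel '[{"rz":0.147,"grip":0},{"rz":0.147,"grip":0},{"rz":0.147,"grip":0},{"rz":0.147,"grip":0},{"dy":-1,"dx":0.4,"grip":0},{"dy":-1,"dx":0.4,"grip":0},{"dy":-1,"dx":0.4,"grip":0},{"dy":-1,"dx":0.4,"grip":0},{"dy":-1,"dx":0.4,"grip":0},{"dy":-1,"dx":0.4,"grip":0}]' 5
python3 -m handwheel '[{"dy":-1,"dx":0.4,"grip":0},{"dy":-1,"dx":0.4,"grip":0},{"dy":-1,"dx":0.4,"grip":0},{"dy":-1,"dx":0.4,"grip":0},{"dy":-1,"dx":0.4,"grip":0},{"dy":-1,"dx":0.4,"grip":0},{"dy":-1,"dx":0.4,"grip":0},{"dy":-1,"dx":0.4,"grip":0},{},{}]'
```

```text
invalid input
invalid input
```

```bash
python3 -m handwheel '[{"dx":0,"dy":0,"dz":0,"rx":0,"ry":0,"rz":0.147,"grip":0},{"dx":0,"dy":0,"dz":0,"rx":0,"ry":0,"rz":0.147,"grip":0},{"dx":0,"dy":0,"dz":0,"rx":0,"ry":0,"rz":0.147,"grip":0},{"dx":0,"dy":0,"dz":0,"rx":0,"ry":0,"rz":0.147,"grip":0},{"dx":0.4,"dy":-1,"dz":0,"rx":0,"ry":0,"rz":0,"grip":0},{"dx":0.4,"dy":-1,"dz":0,"rx":0,"ry":0,"rz":0,"grip":0},{"dx":0.4,"dy":-1,"dz":0,"rx":0,"ry":0,"rz":0,"grip":0},{"dx":0.4,"dy":-1,"dz":0,"rx":0,"ry":0,"rz":0,"grip":0},{"dx":0.4,"dy":-1,"dz":0,"rx":0,"ry":0,"rz":0,"grip":0},{"dx":0.4,"dy":-1,"dz":0,"rx":0,"ry":0,"rz":0,"grip":0}]' 5
```

```text
clock: 1.1
position: [0.287, -0.3985, 0.3024]
tcp_rot: [-180.0, 0.0, -17.0]
force: [0.1, 0.1, -0.3]
width: 0.119
grasp_force: 0.0
```

```bash
python3 -m handwheel '[{"dx":0.45,"dy":-1,"dz":0.3,"rx":0,"ry":0,"rz":0,"grip":0},{"dx":0.45,"dy":-1,"dz":0.3,"rx":0,"ry":0,"rz":0,"grip":0},{"dx":0.45,"dy":-1,"dz":0.3,"rx":0,"ry":0,"rz":0,"grip":0},{"dx":0.45,"dy":-1,"dz":0.3,"rx":0,"ry":0,"rz":0,"grip":0},{"dx":0.45,"dy":-1,"dz":0.3,"rx":0,"ry":0,"rz":0,"grip":0},{"dx":0.45,"dy":-1,"dz":0.3,"rx":0,"ry":0,"rz":0,"grip":0},{"dx":0.45,"dy":-1,"dz":0.3,"rx":0,"ry":0,"rz":0,"grip":0},{"dx":0.45,"dy":-1,"dz":0.3,"rx":0,"ry":0,"rz":0,"grip":0},{"dx":0.45,"dy":-1,"dz":0.3,"rx":0,"ry":0,"rz":0,"grip":0},{"dx":0.45,"dy":-1,"dz":0.3,"rx":0,"ry":0,"rz":0,"grip":0}]'
python3 -m handwheel '[{"dx":0,"dy":0,"dz":0,"rx":0.13,"ry":0,"rz":0,"grip":0},{"dx":0,"dy":0,"dz":0,"rx":0.13,"ry":0,"rz":0,"grip":0},{"dx":0,"dy":0,"dz":0,"rx":0.13,"ry":0,"rz":0,"grip":0},{"dx":0,"dy":0,"dz":0,"rx":0.13,"ry":0,"rz":0,"grip":0},{"dx":0,"dy":0,"dz":0,"rx":0.13,"ry":0,"rz":0,"grip":0},{"dx":0,"dy":0,"dz":0,"rx":0.13,"ry":0,"rz":0,"grip":0},{"dx":0,"dy":0,"dz":0,"rx":0,"ry":0,"rz":0,"grip":0},{"dx":0,"dy":0,"dz":0,"rx":0,"ry":0,"rz":0,"grip":0},{"dx":0,"dy":0,"dz":0,"rx":0,"ry":0,"rz":0,"grip":0},{"dx":0,"dy":0,"dz":0,"rx":0,"ry":0,"rz":0,"grip":0}]'
python3 - <<'E'
from h import *
print(r.observe());cv2.imwrite("pics/s1.png",r.capture("side"))
E
```

```text
clock: 2.1
position: [0.5039, -0.1512, 0.212]
tcp_rot: [-180.0, 0.0, -17.0]
force: [0.3, -0.4, 0.3]
width: 0.005
grasp_force: 0.0
clock: 3.1
position: [0.5037, -0.1519, 0.2133]
tcp_rot: [-135.4, -0.1, -16.9]
force: [-0.2, 0.0, 1.1]
width: 0.004
grasp_force: 0.0
{'clock': 3.1, 'joint_positions': array([-47.3643,  19.0961, 101.841 ,  37.3519,  86.4365,  47.7759]), 'qvel': array([-0.0553,  0.0518,  0.0919,  0.3373,  0.2567, -0.2933]), 'joint_efforts': array([ -0.2669, -42.9217, -26.5025,   2.3214,   2.0403,  -0.0413]), 'position': array([ 0.5037, -0.1519,  0.2133]), 'tcp_rot': array([-135.436 ,   -0.0653,  -16.9473]), 'force': array([-0.2204,  0.0429,  1.0841]), 'ft_torque': array([-0.3422,  0.0877, -0.0328]), 'grasp_force': 0.0, 'width': 0.004417509461311868}
```

View pics/s1.png

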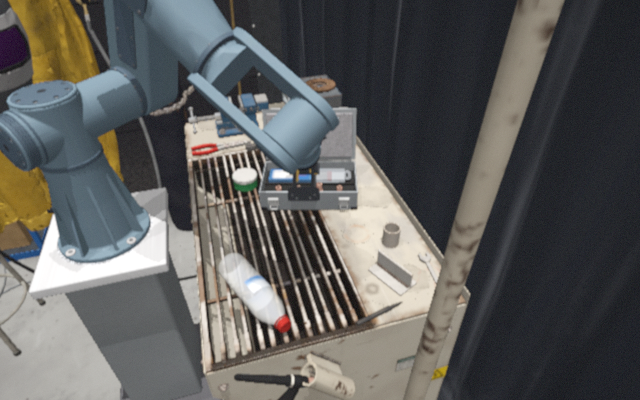

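The tilt needed for catching is reachable: side view shows the gripper in front of the case at about (305,190). Next, untilt, move over the cup and begin the descent.

```bash
python3 -m handwheel '[{"dx":0,"dy":0,"dz":0,"rx":-0.13,"ry":0,"rz":0,"grip":0},{"dx":0,"dy":0,"dz":0,"rx":-0.13,"ry":0,"rz":0,"grip":0},{"dx":0,"dy":0,"dz":0,"rx":-0.13,"ry":0,"rz":0,"grip":0},{"dx":0,"dy":0,"dz":0,"rx":-0.13,"ry":0,"rz":0,"grip":0},{"dx":0,"dy":0,"dz":0,"rx":-0.13,"ry":0,"rz":0,"grip":0},{"dx":0,"dy":0,"dz":0,"rx":-0.13,"ry":0,"rz":0,"grip":0},{"dx":0.2,"dy":-1,"dz":0,"rx":0,"ry":0,"rz":0,"grip":0},{"dx":0.2,"dy":-1,"dz":0,"rx":0,"ry":0,"rz":0,"grip":0},{"dx":0.2,"dy":-1,"dz":0,"rx":0,"ry":0,"rz":0,"grip":0},{"dx":0.3,"dy":-1,"dz":0,"rx":0,"ry":0,"rz":0,"grip":0}]'
python3 -m handwheel '[{"dx":0,"dy":-0.14,"dz":0.6,"rx":0,"ry":0,"rz":0,"grip":0},{"dx":0,"dy":0,"dz":0.6,"rx":0,"ry":0,"rz":0,"grip":0},{"dx":0,"dy":0,"dz":0.5,"rx":0,"ry":0,"rz":0,"grip":0},{"dx":0,"dy":0,"dz":0.4,"rx":0,"ry":0,"rz":0,"grip":0},{"dx":0,"dy":0,"dz":0.3,"rx":0,"ry":0,"rz":0,"grip":0},{"dx":0,"dy":0,"dz":0,"rx":0,"ry":0,"rz":0,"grip":0},{"dx":0,"dy":0,"dz":0,"rx":0,"ry":0,"rz":0,"grip":0},{"dx":0,"dy":0,"dz":0,"rx":0,"ry":0,"rz":0,"grip":0},{"dx":0,"dy":0,"dz":0,"rx":0,"ry":0,"rz":0,"grip":0},{"dx":0,"dy":0,"dz":0,"rx":0,"ry":0,"rz":0,"grip":0}]'
python3 -c "from plant import r;print(r.tcp_to_tips, r.observe())"
```

```text
clock: 4.15
position: [0.5648, -0.0438, 0.2135]
tcp_rot: [180.0, -0.1, -17.0]
force: [0.7, 0.2, -0.1]
width: 0.006
grasp_force: 0.0
clock: 5.15
position: [0.5659, -0.0418, 0.1413]
tcp_rot: [-180.0, -0.1, -17.0]
force: [0.8, 0.4, -0.3]
width: 0.006
grasp_force: 0.0
0.064 {'clock': 5.15, 'joint_positions': array([-1.62111982e+01,  2.06746900e+01,  9.97951728e+01,  5.15709062e-04,
        5.94678460e+01,  9.08262962e+01]), 'qvel': array([-0.04564544,  0.07785201,  0.25267213,  0.05044766, -0.07808962,
        0.0134728 ]), 'joint_efforts': array([-2.17019243e-02, -4.63726974e+01, -2.84088904e+01,  1.09764148e-02,
       -8.14063498e-02,  1.67811691e-04]), 'position': array([ 0.56588808, -0.04184586,  0.14131872]), 'tcp_rot': array([-1.79998657e+02, -6.22783286e-02, -1.70377569e+01]), 'force': array([ 0.81334225,  0.40568088, -0.26235343]), 'ft_torque': array([ 0.07315   ,  0.01574039, -0.04109263]), 'grasp_force': 0.0, 'width': 0.006374845160948494}
```

```bash
python3 -m handwheel '[{"dx":0,"dy":0,"dz":0.3,"rx":0,"ry":0,"rz":0,"grip":0},{"dx":0,"dy":0,"dz":0.2,"rx":0,"ry":0,"rz":0,"grip":0},{"dx":0,"dy":0,"dz":0.1,"rx":0,"ry":0,"rz":0,"grip":0},{"dx":0,"dy":0,"dz":0.05,"rx":0,"ry":0,"rz":0,"grip":0},{"dx":0,"dy":0,"dz":0.05,"rx":0,"ry":0,"rz":0,"grip":0},{"dx":0,"dy":0,"dz":0.05,"rx":0,"ry":0,"rz":0,"grip":0},{"dx":0,"dy":0,"dz":0.05,"rx":0,"ry":0,"rz":0,"grip":0},{"dx":0,"dy":0,"dz":0,"rx":0,"ry":0,"rz":0,"grip":0},{"dx":0,"dy":0,"dz":0,"rx":0,"ry":0,"rz":0,"grip":0},{"dx":0,"dy":0,"dz":0,"rx":0,"ry":0,"rz":0,"grip":0}]'
python3 -m handwheel '[{"dx":0,"dy":0,"dz":0.05,"rx":0,"ry":0,"rz":0,"grip":0},{"dx":0,"dy":0,"dz":0.05,"rx":0,"ry":0,"rz":0,"grip":0},{"dx":0,"dy":0,"dz":0.05,"rx":0,"ry":0,"rz":0,"grip":0},{"dx":0,"dy":0,"dz":0.05,"rx":0,"ry":0,"rz":0,"grip":0},{"dx":0,"dy":0,"dz":0,"rx":0,"ry":0,"rz":0,"grip":0},{"dx":0,"dy":0,"dz":0,"rx":0,"ry":0,"rz":0,"grip":0},{"dx":0,"dy":0,"dz":0,"rx":0,"ry":0,"rz":0,"grip":0},{"dx":0,"dy":0,"dz":0,"rx":0,"ry":0,"rz":0,"grip":0},{"dx":0,"dy":0,"dz":0,"rx":0,"ry":0,"rz":0,"grip":0},{"dx":0,"dy":0,"dz":0,"rx":0,"ry":0,"rz":0,"grip":0}]'
```

```text
clock: 6.15
position: [0.5655, -0.0417, 0.1165]
tcp_rot: [-180.0, 0.0, -17.0]
force: [-1.5, 0.1, 1.8]
width: 0.006
grasp_force: 1.1
clock: 7.15
position: [0.5657, -0.0417, 0.1118]
tcp_rot: [180.0, -0.0, -17.0]
force: [-6.9, 1.3, 13.7]
width: 0.009
grasp_force: 7.1
```

```bash
python3 -m handwheel '[{"dx":0,"dy":0,"dz":0.03,"rx":0,"ry":0,"rz":0,"grip":0},{"dx":0,"dy":0,"dz":0,"rx":0,"ry":0,"rz":0,"grip":0},{"dx":0,"dy":0,"dz":0,"rx":0,"ry":0,"rz":0,"grip":0},{"dx":0,"dy":0,"dz":0,"rx":0,"ry":0,"rz":0,"grip":0},{"dx":0,"dy":0,"dz":0,"rx":0,"ry":0,"rz":0,"grip":0},{"dx":0,"dy":0,"dz":0,"rx":0,"ry":0,"rz":0,"grip":0},{"dx":0,"dy":0,"dz":0,"rx":0,"ry":0,"rz":0,"grip":0},{"dx":0,"dy":0,"dz":0,"rx":0,"ry":0,"rz":0,"grip":0},{"dx":0,"dy":0,"dz":0,"rx":0,"ry":0,"rz":0,"grip":0},{"dx":0,"dy":0,"dz":0,"rx":0,"ry":0,"rz":0,"grip":0}]'
python3 -m handwheel '[{"dx":0,"dy":0,"dz":-0.2,"rx":0,"ry":0,"rz":0,"grip":0},{"dx":0,"dy":0,"dz":-0.7,"rx":0,"ry":0,"rz":0,"grip":0},{"dx":0,"dy":0.3,"dz":-1,"rx":0,"ry":0,"rz":0,"grip":0},{"dx":0,"dy":0.8,"dz":-1,"rx":0,"ry":0,"rz":0,"grip":0},{"dx":0,"dy":1,"dz":-1,"rx":0,"ry":0,"rz":0,"grip":0},{"dx":0,"dy":0.5,"dz":-1,"rx":0,"ry":0,"rz":0,"grip":0},{"dx":0,"dy":0,"dz":-1,"rx":0,"ry":0,"rz":0,"grip":0},{"dx":0,"dy":0,"dz":-1,"rx":0,"ry":0,"rz":0,"grip":0},{"dx":0,"dy":0,"dz":0,"rx":0,"ry":0,"rz":0,"grip":0},{"dx":0,"dy":0,"dz":0,"rx":0,"ry":0,"rz":0,"grip":0}]'
python3 - <<'E'
from h import *
for n in("side","top"):cv2.imwrite(f"pics/{n}2.png",r.capture(n))
s=cv2.imread("pics/side2.png")[95:215,225:375];t=cv2.imread("pics/top2.png")[90:265,160:330]
a=cv2.resize(s,None,fx=3,fy=3,interpolation=2);b=cv2.resize(t,(0,0),fx=2.057,fy=2.057,interpolation=2)[:360]
cv2.imwrite("pics/c2.png",np.hstack([a,b]));print(a.shape,b.shape)
E
```

```text
clock: 8.15
position: [0.5658, -0.0417, 0.1117]
tcp_rot: [180.0, -0.0, -17.0]
force: [-10.1, 2.4, 19.7]
width: 0.007
grasp_force: 10.4
clock: 9.15
position: [0.543, -0.1165, 0.3169]
tcp_rot: [180.0, -0.1, -17.0]
force: [-0.2, -0.5, -0.2]
width: 0.007
grasp_force: 0.0
(360, 450, 3) (360, 350, 3)
```

View pics/c2.png

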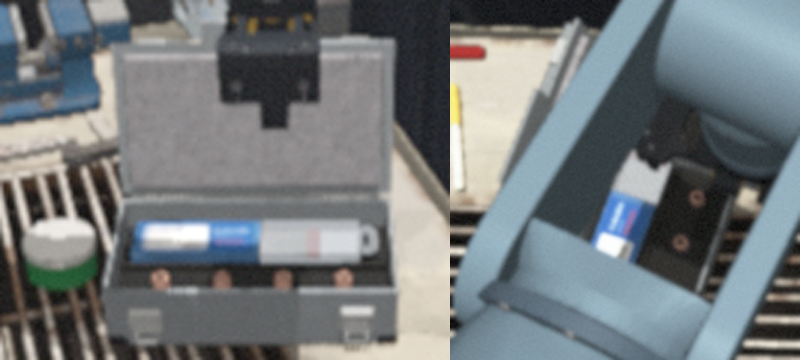

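All four cups are now level in the side view (rows about 277–280). Next I go over the lid and down behind it.

```bash
python3 -m handwheel '[{"dx":-0.1,"dy":-0.5,"dz":-0.4,"rx":0,"ry":0,"rz":0,"grip":0},{"dx":-0.1,"dy":-1,"dz":0,"rx":0,"ry":0,"rz":0,"grip":0},{"dx":-0.1,"dy":-1,"dz":0,"rx":0,"ry":0,"rz":0,"grip":0},{"dx":-0.1,"dy":-1,"dz":0,"rx":0,"ry":0,"rz":0,"grip":0},{"dx":-0.1,"dy":-1,"dz":0,"rx":0,"ry":0,"rz":0,"grip":0},{"dx":-0.1,"dy":-1,"dz":0,"rx":0,"ry":0,"rz":0,"grip":0},{"dx":-0.1,"dy":-1,"dz":0,"rx":0,"ry":0,"rz":0,"grip":0},{"dx":-0.1,"dy":-1,"dz":0,"rx":0,"ry":0,"rz":0,"grip":0},{"dx":-0.1,"dy":-1,"dz":0,"rx":0,"ry":0,"rz":0,"grip":0},{"dx":-0.05,"dy":-0.7,"dz":0,"rx":0,"ry":0,"rz":0,"grip":0}]'
python3 -m handwheel '[{"dx":0,"dy":0,"dz":0.5,"rx":0,"ry":0,"rz":0,"grip":0},{"dx":0,"dy":0,"dz":0.6,"rx":0,"ry":0,"rz":0,"grip":0},{"dx":0,"dy":0,"dz":0.6,"rx":0,"ry":0,"rz":0,"grip":0},{"dx":0,"dy":0,"dz":0.5,"rx":0,"ry":0,"rz":0,"grip":0},{"dx":0,"dy":0,"dz":0.2,"rx":0,"ry":0,"rz":0,"grip":0},{"dx":0,"dy":0,"dz":0,"rx":0,"ry":0,"rz":0,"grip":0},{"dx":0,"dy":0,"dz":0,"rx":0,"ry":0,"rz":0,"grip":0},{"dx":0,"dy":0,"dz":0,"rx":0,"ry":0,"rz":0,"grip":0},{"dx":0,"dy":0,"dz":0,"rx":0,"ry":0,"rz":0,"grip":0},{"dx":0,"dy":0,"dz":0,"rx":0,"ry":0,"rz":0,"grip":0}]'
cat >> h.py <<'E'
C=np.array([.549,.0003]);a=np.radians(73);EX=np.array([np.cos(a),np.sin(a)]);EY=np.array([-EX[1],EX[0]])
def case():
    o=r.observe();p=o['position'];d=p[:2]-C
    print("t",o['clock'],"case x,y,z",np.array([d@EX,d@EY,p[2]]).round(4),"F case",np.array([o['force'][:2]@EX,o['force'][:2]@EY,o['force'][2]]).round(1),"alpha",180-abs(o['tcp_rot'][0]),o['tcp_rot'].round(1))
def w(x,y,z): return np.r_[C+x*EX+y*EY,z]
E
python3 - <<'E'
from h import *
case()
for n in("side","top"):cv2.imwrite(f"pics/{n}3.png",r.capture(n))
for th in(1.8,1.57,1.2,1.0): print(th,[proj("side",w(.077-.172*np.cos(th),y,.062+.172*np.sin(th))).round(1) for y in(-.048,.048)])
s=cv2.imread("pics/side3.png")[80:215,225:375];t=cv2.imread("pics/top3.png")[90:265,160:330]
cv2.imwrite("pics/c3.png",np.hstack([cv2.resize(s,(450,405),interpolation=2),cv2.resize(t,(350,405),interpolation=2)]))
E
```

```text
clock: 10.25
position: [0.5958, 0.1591, 0.3285]
tcp_rot: [-180.0, 0.1, -16.9]
force: [0.4, 0.1, 0.4]
width: 0.005
grasp_force: 0.0
clock: 11.25
position: [0.5965, 0.156, 0.2575]
tcp_rot: [-180.0, -0.1, -17.0]
force: [0.5, -0.9, 1.0]
width: 0.008
grasp_force: 0.0
t 11.25 case x,y,z [0.1628 0.0001 0.2575] F case [-0.8 -0.7  1. ] alpha 0.020477404129820798 [-180.    -0.1  -17. ]
1.8 [array([325.4, 101.1]), array([290.6, 101.4])]
1.57 [array([325.3, 106. ]), array([289.5, 106.3])]
1.2 [array([325.3, 121. ]), array([288.1, 121.3])]
1.0 [array([325.3, 132.3]), array([287.6, 132.6])]
```

View pics/c3.png

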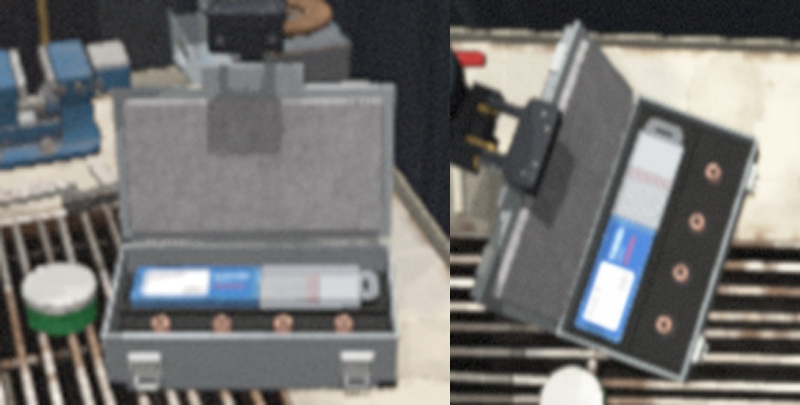

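Gripper is behind the lid, body just above the lip (zoom (245,70)); the lip row matches 1.80 rad. Next comes the slow push to upright.

```bash
python3 -m handwheel '[{"dx":0,"dy":0.3,"dz":0,"rx":0,"ry":0,"rz":0,"grip":0},{"dx":0,"dy":0.15,"dz":0,"rx":0,"ry":0,"rz":0,"grip":0},{"dx":0,"dy":0.15,"dz":0,"rx":0,"ry":0,"rz":0,"grip":0},{"dx":0,"dy":0.15,"dz":0,"rx":0,"ry":0,"rz":0,"grip":0},{"dx":0,"dy":0.15,"dz":0,"rx":0,"ry":0,"rz":0,"grip":0},{"dx":0,"dy":0.15,"dz":0,"rx":0,"ry":0,"rz":0,"grip":0},{"dx":0,"dy":0.15,"dz":0,"rx":0,"ry":0,"rz":0,"grip":0},{"dx":0,"dy":0.15,"dz":0,"rx":0,"ry":0,"rz":0,"grip":0},{"dx":0,"dy":0.1,"dz":0,"rx":0,"ry":0,"rz":0,"grip":0},{"dx":0,"dy":0.1,"dz":0,"rx":0,"ry":0,"rz":0,"grip":0}]'
python3 -c "
from h import *
case();cv2.imwrite('pics/side4.png',r.capture('side'))"
```

```text
clock: 12.35
position: [0.5825, 0.1112, 0.2566]
tcp_rot: [180.0, 0.0, -17.0]
force: [0.1, 0.7, 1.3]
width: 0.006
grasp_force: 0.5
t 12.35 case x,y,z [0.1158 0.0004 0.2566] F case [0.7 0.1 1.3] alpha 0.01561102919410473 [180.   0. -17.]
```

```bash
python3 -m handwheel '[{"dx":0,"dy":0.14,"dz":0,"rx":0,"ry":0,"rz":0,"grip":0},{"dx":0,"dy":0.14,"dz":0,"rx":0,"ry":0,"rz":0,"grip":0},{"dx":0,"dy":0.14,"dz":0,"rx":0,"ry":0,"rz":0,"grip":0},{"dx":0,"dy":0.14,"dz":0,"rx":0,"ry":0,"rz":0,"grip":0},{"dx":0,"dy":0.14,"dz":0,"rx":0,"ry":0,"rz":0,"grip":0},{"dx":0,"dy":-0.1,"dz":-1,"rx":0,"ry":0,"rz":0,"grip":0},{"dx":0,"dy":0,"dz":-1,"rx":0,"ry":0,"rz":0,"grip":0},{"dx":0,"dy":1,"dz":-0.4,"rx":0,"ry":0,"rz":0,"grip":0},{"dx":0,"dy":1,"dz":0,"rx":0,"ry":0,"rz":0,"grip":0},{"dx":0,"dy":1,"dz":0,"rx":0,"ry":0,"rz":0,"grip":0}]'
python3 - <<'E'
from h import *
case();s=r.capture('side');cv2.imwrite('pics/side5.png',s)
cv2.imwrite("pics/c5.png",cv2.resize(s[80:215,225:375],None,fx=4,fy=4,interpolation=2))
for th in(1.5,1.4,1.3,1.2,1.1): print(th,[proj("side",w(.077-.172*np.cos(th),y,.062+.172*np.sin(th))).round(1) for y in(-.048,.048)],[proj("side",w(.077-.152*np.cos(th),y,.062+.152*np.sin(th))).round(1) for y in(-.132,.132)])
E
```

```text
clock: 13.4
position: [0.5507, 0.0072, 0.3294]
tcp_rot: [180.0, -0.1, -17.0]
force: [-0.6, 0.1, -0.4]
width: 0.004
grasp_force: 0.0
t 13.4 case x,y,z [0.0071 0.0004 0.3294] F case [-0.1  0.6 -0.4] alpha 0.024558763485714508 [180.   -0.1 -17. ]
1.5 [array([325.3, 108.2]), array([289.2, 108.5])] [array([356.7, 114.5]), array([258.5, 115.4])]
1.4 [array([325.3, 111.8]), array([288.8, 112.2])] [array([357. , 117.7]), array([257.9, 118.6])]
1.3 [array([325.3, 116.1]), array([288.4, 116.5])] [array([357.2, 121.5]), array([257.3, 122.4])]
1.2 [array([325.3, 121. ]), array([288.1, 121.3])] [array([357.5, 125.8]), array([256.8, 126.7])]
1.1 [array([325.3, 126.4]), array([287.8, 126.7])] [array([357.7, 130.5]), array([256.4, 131.4])]
```

View pics/c5.png

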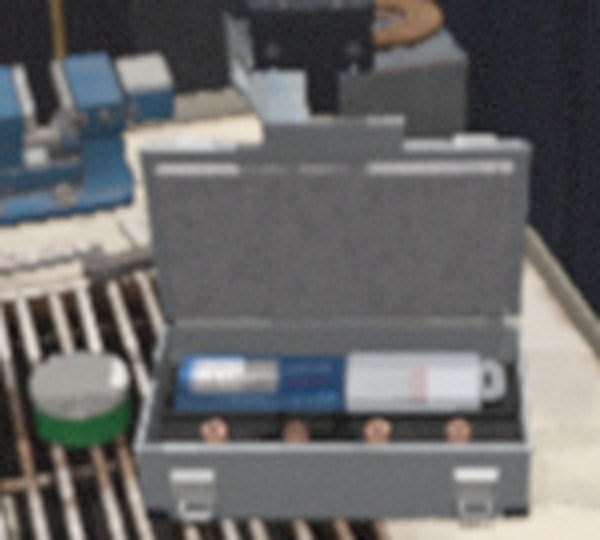

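The lip's top edge is near row 110, so the lid is at about 1.42 rad and falling away, with the tool already in front of it. Lowering the fingers into its path.

```bash
python3 -m handwheel '[{"dx":0,"dy":0.5,"dz":0.7,"rx":0,"ry":0,"rz":0,"grip":0},{"dx":0,"dy":0.5,"dz":0.9,"rx":0,"ry":0,"rz":0,"grip":0},{"dx":0,"dy":0.4,"dz":0.8,"rx":0,"ry":0,"rz":0,"grip":0},{"dx":0,"dy":0,"dz":0.4,"rx":0,"ry":0,"rz":0,"grip":0},{"dx":0,"dy":0,"dz":0,"rx":0,"ry":0,"rz":0,"grip":0},{"dx":0,"dy":0,"dz":0,"rx":0,"ry":0,"rz":0,"grip":0},{"dx":0,"dy":0,"dz":0,"rx":0,"ry":0,"rz":0,"grip":0},{"dx":0,"dy":0,"dz":0,"rx":0,"ry":0,"rz":0,"grip":0},{"dx":0,"dy":0,"dz":0,"rx":0,"ry":0,"rz":0,"grip":0},{"dx":0,"dy":0,"dz":0,"rx":0,"ry":0,"rz":0,"grip":0}]'
python3 - <<'E'
from h import *
case();s=r.capture('side');cv2.imwrite('pics/side6.png',s)
# lid edge rows left/right of the gripper: column profile
g=cv2.cvtColor(s,cv2.COLOR_BGR2GRAY)
for u in(270,275,345,350): print(u,g[106:150,u])
print("ref");g=cv2.cvtColor(cv2.imread("pics/side5.png"),cv2.COLOR_BGR2GRAY)
for u in(270,350): print(u,g[106:150,u])
E
```

```text
clock: 14.45
position: [0.539, -0.0318, 0.2453]
tcp_rot: [-180.0, -0.0, -17.0]
force: [-0.5, -0.3, 0.1]
width: 0.002
grasp_force: 0.0
t 14.45 case x,y,z [-0.0336  0.0002  0.2453] F case [-0.4  0.4  0.1] alpha 0.00036950577708694254 [-180.   -0.  -17.]
270 [149 148 144 134 138 182 208 213 212 208 196 174 146 128 113  94  92 118
 165 172 142 105  90  91  91  94  96  99  97  95  92  90  96  96  94  93
  92  96  97  97  97  98  95 100]
275 [147 144 135 130 168 204 220 223 223 219 203 175 148 132 111  96  92 118
 161 168 138 101  95  94  95  92  97  98  96  97  97  98  98  98  98  94
  97  94  94  96  95  97  98  94]
345 [ 36  36  37  32  35  32  41  34  38 109 186 208 200 164 121  93 115 160
 167 138 105  96  96  98  96  97  97  96  94  95  94  98  96  97  93  96
  97  95  97  99  95  96  96 100]
350 [ 39  35  31  40  39  40  39  43  34  37  92 163 185 163 117  94 115 162
 178 153 112  92  93  97  92  94  97  97 100  95  99 100 101 101 101 102
  98  97  97  95  98  98  98  97]
ref
270 [152 147 141 135 139 181 208 216 221 220 209 173 116  93 114 163 179 151
 112  95  96  93  93  96  98  98  99  95  94  93  98  97  98  94 100  97
  98  96  95  97  97 100 101 103]
350 [ 39  36  41  43  35  37  40  37  80 141 158 133 101 107 144 168 157 123
 102  94  96  95  98  95  98  98  99 100 101  98 104 107 102 106 102  98
 103  97  96 100  99  99  98  96]
```

```bash
python3 -m handwheel '[{"dx":0,"dy":0,"dz":0,"rx":0,"ry":0,"rz":0,"grip":0},{"dx":0,"dy":0,"dz":0,"rx":0,"ry":0,"rz":0,"grip":0},{"dx":0,"dy":0,"dz":0,"rx":0,"ry":0,"rz":0,"grip":0},{"dx":0,"dy":0,"dz":0,"rx":0,"ry":0,"rz":0,"grip":0},{"dx":0,"dy":0,"dz":0,"rx":0,"ry":0,"rz":0,"grip":0},{"dx":0,"dy":0,"dz":0,"rx":0,"ry":0,"rz":0,"grip":0},{"dx":0,"dy":0,"dz":0,"rx":0,"ry":0,"rz":0,"grip":0},{"dx":0,"dy":0,"dz":0,"rx":0,"ry":0,"rz":0,"grip":0},{"dx":0,"dy":0,"dz":0,"rx":0,"ry":0,"rz":0,"grip":0},{"dx":0,"dy":0,"dz":0,"rx":0,"ry":0,"rz":0,"grip":0}]'
cat >> h.py <<'E'
def stripe(s):
    g=cv2.cvtColor(s,cv2.COLOR_BGR2GRAY)
    for u in(275,345,350): print(u,g[110:160,u])
E
python3 - <<'E'
from h import *
case();s=r.capture('side');cv2.imwrite('pics/side7.png',s);stripe(s)
# lining front edge: r=141mm, 10 mm under sheet
for th in(1.42,1.35,1.2,1.1,1.0,.9): print(th,proj("side",w(.077-.141*np.cos(th)-.010*np.sin(th),-.12,.062+.141*np.sin(th)-.010*np.cos(th))).round(1))
E
```

```text
clock: 15.5
position: [0.5387, -0.0319, 0.2448]
tcp_rot: [-180.0, 0.0, -17.0]
force: [-0.4, -0.1, -0.4]
width: 0.009
grasp_force: 0.0
t 15.5 case x,y,z [-0.0338  0.0004  0.2448] F case [-0.2  0.3 -0.4] alpha 0.0021648318421796375 [-180.    0.  -17.]
275 [169 205 220 224 223 220 218 217 219 219 218 209 205 214 221 214 196 158
 106 103 145 173 167 132 100  91  88  89  93  95  95  91  92  91  92  93
  94  90  93  92  91  92  90  93  95  95  92  89  89  92]
345 [ 39  33  40  37  38  37  32  36  53  83 107 131 173 208 215 200 162 117
  93 107 146 163 143 110  93  91  95  91  94  93  92  90  92  91  95  89
  90  90  94  92  88  91  93  93  90  95  91  90  89 100]
350 [ 37  41  37  42  32  37  42  38  39  38  31  36  87 156 183 185 161 118
  90 107 155 171 150 110  89  90  88  92  89  93  93  91  97  96  96  97
  93  93  91  92  94  91  93  92  91  89  88  92  93  99]
1.42 [352.4 122.7]
1.35 [352.5 125.3]
1.2 [352.8 131.6]
1.1 [353.  136.2]
1.0 [353.1 141.1]
0.9 [353.2 146.3]
```

The lid is at about 1.21 rad (stripe row 131) and still dropping freely, with the fingers waiting to catch it near 1.0.

```bash
python3 -m handwheel '[{"dx":0,"dy":0,"dz":0.05,"rx":0,"ry":0,"rz":0,"grip":0},{"dx":0,"dy":0,"dz":0.05,"rx":0,"ry":0,"rz":0,"grip":0},{"dx":0,"dy":0,"dz":0.05,"rx":0,"ry":0,"rz":0,"grip":0},{"dx":0,"dy":0,"dz":0.05,"rx":0,"ry":0,"rz":0,"grip":0},{"dx":0,"dy":0,"dz":0,"rx":0,"ry":0,"rz":0,"grip":0},{"dx":0,"dy":0,"dz":0,"rx":0,"ry":0,"rz":0,"grip":0},{"dx":0,"dy":0,"dz":0,"rx":0,"ry":0,"rz":0,"grip":0},{"dx":0,"dy":0,"dz":0,"rx":0,"ry":0,"rz":0,"grip":0},{"dx":0,"dy":0,"dz":0,"rx":0,"ry":0,"rz":0,"grip":0},{"dx":0,"dy":0,"dz":0,"rx":0,"ry":0,"rz":0,"grip":0}]'
python3 - <<'E'
from h import *
case();s=r.capture('side');cv2.imwrite('pics/side8.png',s);stripe(s)
cv2.imwrite("pics/c8.png",cv2.resize(s[80:215,225:375],None,fx=4,fy=4,interpolation=2))
E
```

```text
clock: 16.55
position: [0.5387, -0.032, 0.2388]
tcp_rot: [180.0, 0.0, -17.0]
force: [0.2, -1.4, -0.4]
width: 0.006
grasp_force: 0.4
t 16.55 case x,y,z [-0.0339  0.0004  0.2388] F case [-1.3 -0.6 -0.4] alpha 0.00874539980549116 [180.   0. -17.]
275 [169 205 219 223 223 220 218 217 219 220 217 210 205 202 203 192 167 133
 135 160 157 144 168 191 197 185 166 134  94  98 131 149 137 105  84  82
  83  88  87  84  88  86  89  86  87  88  88  86  85  81]
345 [ 37  37  35  36  34  39  30  34  51  85 107 122 130 124 112 109 111 115
 127 130 120 149 205 227 229 208 164 111  88 107 139 146 119  88  87  88
  88  85  85  87  83  86  88  87  87  86  87  84  85  86]
350 [ 38  39  39  43  39  40  37  41  33  39  41  41  41  36  32  51  97 140
 143 134 124 129 160 177 173 167 146 109  86 104 142 151 125  94  86  86
  88  86  87  88  90  88  86  85  85  88  88  85  86  87]
```

View pics/c8.png

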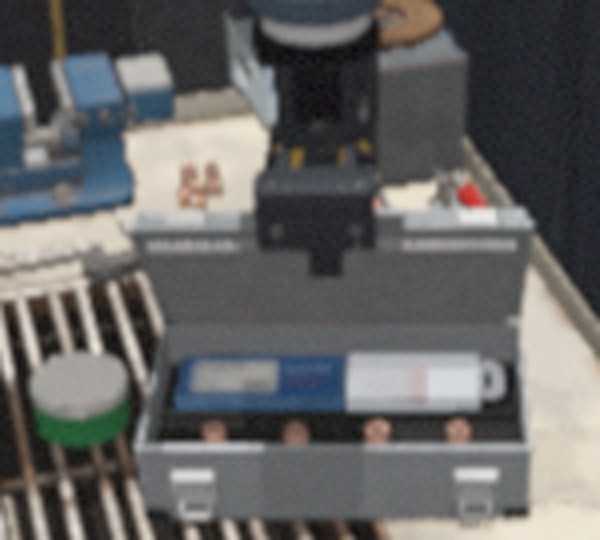

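The lid has been caught on the finger backs at about 1.0 rad (stripe row 141, 1.3 N contact). Next I plan the controlled lowering with a gradual tilt.

```bash
cat > plan.py <<'E'
from h import *
import sys
# usage: plan.py th0 th1 [n]: rows (dy,dz,rx) so that the finger back follows the lip
th0,th1=float(sys.argv[1]),float(sys.argv[2]);n=10
def pose(th):
    f=max(0,min(1,th/.99));a=np.radians(45)*(1-f);s=18+13*f
    L=np.array([77-172*np.cos(th),62+172*np.sin(th)]);z=np.array([np.sin(a),-np.cos(a)]);nn=np.array([np.cos(a),np.sin(a)])
    return L-(64-s)*z-17.5*nn,a
o=r.observe();d=o['position'][:2]-C;p=np.array([d@EX,o['position'][2]])*1e3;a=np.radians(180-abs(o['tcp_rot'][0]))
print("now",p.round(1),np.degrees(a).round(1),"model th0",pose(th0)[0].round(1),np.degrees(pose(th0)[1]).round(1),"y",(d@EY).round(4))
if len(sys.argv)>3: p=pose(th0)[0]
for k in range(1,n+1):
    q,b=pose(th0+(th1-th0)*k/n);z=np.array([np.sin(a),-np.cos(a)]);y=-np.array([np.cos(a),np.sin(a)])
    dy,dz,rx=((q-p)@y/30).round(2),((q-p)@z/30).round(2),(b-a).round(3)
    print(dy,dz,rx);p=p+30*(dy*y+dz*z);a+=rx
E
python3 plan.py .99 .75
```

```text
now [-33.9 238.8] 0.0 model th0 [-34.9 238.8] 0.0 y 0.0004
0.17 0.08 0.019
0.13 0.08 0.019
0.14 0.08 0.019
0.13 0.08 0.019
0.14 0.08 0.019
0.13 0.08 0.019
0.14 0.08 0.019
0.13 0.08 0.019
0.13 0.08 0.019
0.14 0.08 0.019
```

```bash
python3 -m handwheel '[{"dx":0,"dy":0.13,"dz":0.08,"rx":0.019,"ry":0,"rz":0,"grip":0},{"dx":0,"dy":0.13,"dz":0.08,"rx":0.019,"ry":0,"rz":0,"grip":0},{"dx":0,"dy":0.14,"dz":0.08,"rx":0.019,"ry":0,"rz":0,"grip":0},{"dx":0,"dy":0.13,"dz":0.08,"rx":0.019,"ry":0,"rz":0,"grip":0},{"dx":0,"dy":0.14,"dz":0.08,"rx":0.019,"ry":0,"rz":0,"grip":0},{"dx":0,"dy":0.13,"dz":0.08,"rx":0.019,"ry":0,"rz":0,"grip":0},{"dx":0,"dy":0.14,"dz":0.08,"rx":0.019,"ry":0,"rz":0,"grip":0},{"dx":0,"dy":0.13,"dz":0.08,"rx":0.019,"ry":0,"rz":0,"grip":0},{"dx":0,"dy":0.13,"dz":0.08,"rx":0.019,"ry":0,"rz":0,"grip":0},{"dx":0,"dy":0.14,"dz":0.08,"rx":0.019,"ry":0,"rz":0,"grip":0}]'
python3 plan.py .75 .5; python3 -c "
from h import *
case();s=r.capture('side');stripe(s)
for th in(.8,.75,.7): print(th,proj('side',w(.077-.141*np.cos(th)-.010*np.sin(th),-.12,.062+.141*np.sin(th)-.010*np.cos(th))).round(1))"
```

```text
clock: 17.6
position: [0.5276, -0.0685, 0.2112]
tcp_rot: [-169.0, -0.0, -17.0]
force: [0.6, -0.9, -1.0]
width: 0.007
grasp_force: 0.3
now [-72.  211.2] 11.0 model th0 [-72.9 211.4] 10.9 y 0.0004
0.17 0.08 0.019
0.13 0.08 0.02
0.14 0.09 0.019
0.14 0.09 0.02
0.14 0.09 0.02
0.14 0.09 0.02
0.13 0.09 0.02
0.14 0.09 0.02
0.14 0.09 0.019
0.13 0.09 0.02
t 17.6 case x,y,z [-0.072   0.0004  0.2112] F case [-0.6 -0.9 -1. ] alpha 10.974983287472071 [-169.   -0.  -17.]
275 [171 205 219 223 222 221 217 218 218 220 218 211 205 204 203 193 166 134
 136 163 159 137 133 131 127 127 158 187 200 203 205 205 203 192 166 146
 154 185 203 190 152 105 100 108 109  93  81  77  78  79]
345 [ 32  35  37  36  34  40  34  35  50  85 107 123 131 124 112 107 110 116
 127 135 122 110 102 100  86  73 117 183 209 213 212 211 213 211 205 207
 210 207 195 177 141 100  96 105  99  93  79  78  81  76]
350 [ 35  40  30  41  41  34  41  40  37  38  43  38  39  37  33  49  98 137
 144 137 128 115 112 117 129 145 167 191 203 208 210 211 213 212 205 198
 187 170 157 161 137 103  99 106 103  93  75  78  79  78]
0.8 [353.2 151.6]
0.75 [353.2 154.3]
0.7 [353.3 157.1]
```

```bash
python3 -m handwheel '[{"dx":0,"dy":0.15,"dz":0.08,"rx":0.02,"ry":0,"rz":0,"grip":0},{"dx":0,"dy":0.14,"dz":0.08,"rx":0.02,"ry":0,"rz":0,"grip":0},{"dx":0,"dy":0.14,"dz":0.09,"rx":0.02,"ry":0,"rz":0,"grip":0},{"dx":0,"dy":0.14,"dz":0.09,"rx":0.02,"ry":0,"rz":0,"grip":0},{"dx":0,"dy":0.14,"dz":0.09,"rx":0.02,"ry":0,"rz":0,"grip":0},{"dx":0,"dy":0.14,"dz":0.09,"rx":0.02,"ry":0,"rz":0,"grip":0},{"dx":0,"dy":0.13,"dz":0.09,"rx":0.02,"ry":0,"rz":0,"grip":0},{"dx":0,"dy":0.14,"dz":0.09,"rx":0.02,"ry":0,"rz":0,"grip":0},{"dx":0,"dy":0.14,"dz":0.09,"rx":0.02,"ry":0,"rz":0,"grip":0},{"dx":0,"dy":0.13,"dz":0.09,"rx":0.02,"ry":0,"rz":0,"grip":0}]'
python3 -c "from h import *;case()"; python3 plan.py .5 .28
```

```text
clock: 18.65
position: [0.518, -0.0997, 0.1744]
tcp_rot: [-157.6, -0.0, -17.0]
force: [-1.0, -0.3, -0.3]
width: 0.006
grasp_force: 0.4
t 18.65 case x,y,z [-0.1047  0.0004  0.1744] F case [-0.5  0.9 -0.3] alpha 22.436644894895522 [-157.6   -0.   -17. ]
now [-104.7  174.4] 22.4 model th0 [-105.1  174.3] 22.3 y 0.0004
0.13 0.08 0.015
0.12 0.08 0.017
0.12 0.08 0.017
0.12 0.08 0.018
0.12 0.09 0.017
0.12 0.08 0.018
0.12 0.09 0.017
0.12 0.08 0.018
0.12 0.08 0.017
0.11 0.09 0.018
```

```bash
python3 -m handwheel '[{"dx":0,"dy":0.12,"dz":0.08,"rx":0.017,"ry":0,"rz":0,"grip":0},{"dx":0,"dy":0.12,"dz":0.08,"rx":0.017,"ry":0,"rz":0,"grip":0},{"dx":0,"dy":0.12,"dz":0.08,"rx":0.017,"ry":0,"rz":0,"grip":0},{"dx":0,"dy":0.12,"dz":0.08,"rx":0.017,"ry":0,"rz":0,"grip":0},{"dx":0,"dy":0.12,"dz":0.09,"rx":0.017,"ry":0,"rz":0,"grip":0},{"dx":0,"dy":0.12,"dz":0.08,"rx":0.018,"ry":0,"rz":0,"grip":0},{"dx":0,"dy":0.12,"dz":0.09,"rx":0.017,"ry":0,"rz":0,"grip":0},{"dx":0,"dy":0.12,"dz":0.08,"rx":0.018,"ry":0,"rz":0,"grip":0},{"dx":0,"dy":0.12,"dz":0.08,"rx":0.017,"ry":0,"rz":0,"grip":0},{"dx":0,"dy":0.11,"dz":0.09,"rx":0.018,"ry":0,"rz":0,"grip":0}]'
python3 -c "
from h import *
case();s=r.capture('side');cv2.imwrite('pics/c9.png',cv2.resize(s[80:215,225:375],None,fx=4,fy=4,interpolation=2))"; python3 plan.py .28 .12
```

```text
clock: 19.65
position: [0.512, -0.1194, 0.1362]
tcp_rot: [-147.7, -0.0, -17.0]
force: [-0.8, -0.5, -1.1]
width: 0.007
grasp_force: 0.7
t 19.65 case x,y,z [-0.1253  0.0004  0.1362] F case [-0.7  0.7 -1.1] alpha 32.33237914519441 [-147.7   -0.   -17. ]
now [-125.6  135.4] 32.4 model th0 [-125.7  136. ] 32.3 y 0.0006
0.08 0.04 0.011
0.09 0.07 0.013
0.08 0.06 0.012
0.09 0.06 0.013
0.08 0.07 0.013
0.09 0.06 0.012
0.08 0.06 0.013
0.09 0.07 0.013
0.08 0.06 0.012
0.09 0.06 0.013
```

View pics/c9.png

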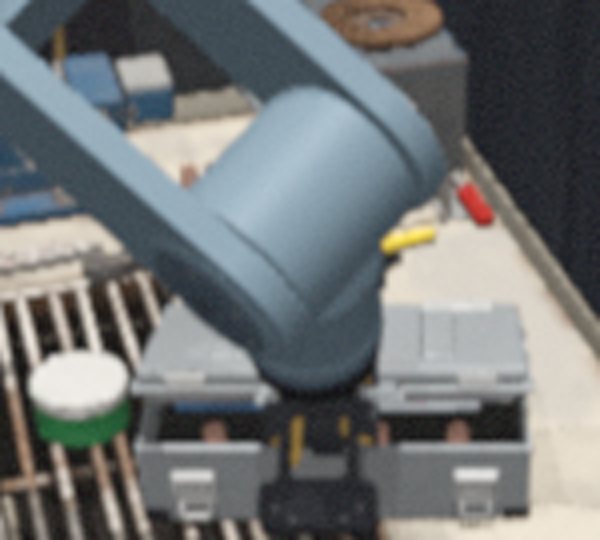

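The lid is held a little open by the finger (lid edge at zoom row ~385, above the rim at ~445). I'll keep lowering, more slowly.

```bash
python3 -m handwheel '[{"dx":0,"dy":0.09,"dz":0.06,"rx":0.012,"ry":0,"rz":0,"grip":0},{"dx":0,"dy":0.09,"dz":0.06,"rx":0.013,"ry":0,"rz":0,"grip":0},{"dx":0,"dy":0.08,"dz":0.06,"rx":0.012,"ry":0,"rz":0,"grip":0},{"dx":0,"dy":0.09,"dz":0.06,"rx":0.013,"ry":0,"rz":0,"grip":0},{"dx":0,"dy":0.08,"dz":0.07,"rx":0.013,"ry":0,"rz":0,"grip":0},{"dx":0,"dy":0.09,"dz":0.06,"rx":0.012,"ry":0,"rz":0,"grip":0},{"dx":0,"dy":0.08,"dz":0.06,"rx":0.013,"ry":0,"rz":0,"grip":0},{"dx":0,"dy":0.09,"dz":0.06,"rx":0.013,"ry":0,"rz":0,"grip":0},{"dx":0,"dy":0.08,"dz":0.06,"rx":0.012,"ry":0,"rz":0,"grip":0},{"dx":0,"dy":0.09,"dz":0.06,"rx":0.013,"ry":0,"rz":0,"grip":0}]'
python3 -c "from h import *;case()"; python3 plan.py .12 .04
```

```text
clock: 20.7
position: [0.509, -0.1292, 0.1064]
tcp_rot: [-140.5, -0.0, -17.0]
force: [-0.5, -0.9, -2.0]
width: 0.003
grasp_force: 0.6
t 20.7 case x,y,z [-0.1355  0.0004  0.1064] F case [-1.   0.2 -2. ] alpha 39.537092227034265 [-140.5   -0.   -17. ]
now [-135.5  106.4] 39.5 model th0 [-135.5  105.7] 39.5 y 0.0004
0.06 0.05 0.006
0.04 0.03 0.007
0.04 0.03 0.006
0.05 0.04 0.007
0.04 0.03 0.006
0.04 0.03 0.006
0.04 0.03 0.007
0.05 0.04 0.006
0.04 0.03 0.006
0.04 0.03 0.007
```

```bash
python3 -m handwheel '[{"dx":0,"dy":0.05,"dz":0.04,"rx":0.006,"ry":0,"rz":0,"grip":0},{"dx":0,"dy":0.05,"dz":0.04,"rx":0.007,"ry":0,"rz":0,"grip":0},{"dx":0,"dy":0.04,"dz":0.03,"rx":0.006,"ry":0,"rz":0,"grip":0},{"dx":0,"dy":0.05,"dz":0.04,"rx":0.007,"ry":0,"rz":0,"grip":0},{"dx":0,"dy":0.04,"dz":0.03,"rx":0.006,"ry":0,"rz":0,"grip":0},{"dx":0,"dy":0.04,"dz":0.03,"rx":0.006,"ry":0,"rz":0,"grip":0},{"dx":0,"dy":0.04,"dz":0.03,"rx":0.007,"ry":0,"rz":0,"grip":0},{"dx":0,"dy":0.05,"dz":0.04,"rx":0.006,"ry":0,"rz":0,"grip":0},{"dx":0,"dy":0.04,"dz":0.03,"rx":0.006,"ry":0,"rz":0,"grip":0},{"dx":0,"dy":0.04,"dz":0.03,"rx":0.007,"ry":0,"rz":0,"grip":0}]'
python3 -c "from h import *;case()"; python3 plan.py .04 -.01
```

```text
clock: 21.7
position: [0.508, -0.1322, 0.0902]
tcp_rot: [-136.8, -0.0, -17.0]
force: [0.6, -0.6, -1.7]
width: 0.009
grasp_force: 0.7
t 21.7 case x,y,z [-0.1387  0.0004  0.0902] F case [-0.4 -0.7 -1.7] alpha 43.17306689162771 [-136.8   -0.   -17. ]
now [-138.7   90.2] 43.2 model th0 [-138.7   90.1] 43.2 y 0.0004
0.03 0.02 0.004
0.03 0.02 0.004
0.02 0.02 0.004
0.03 0.02 0.004
0.03 0.02 0.004
0.02 0.02 0.004
0.03 0.02 0.004
0.02 0.02 0.004
0.02 0.02 -0.0
0.02 0.03 -0.0
```

```bash
python3 -m handwheel '[{"dx":0,"dy":0.03,"dz":0.02,"rx":0.004,"ry":0,"rz":0,"grip":0},{"dx":0,"dy":0.03,"dz":0.02,"rx":0.004,"ry":0,"rz":0,"grip":0},{"dx":0,"dy":0.02,"dz":0.02,"rx":0.004,"ry":0,"rz":0,"grip":0},{"dx":0,"dy":0.03,"dz":0.02,"rx":0.004,"ry":0,"rz":0,"grip":0},{"dx":0,"dy":0.03,"dz":0.02,"rx":0.004,"ry":0,"rz":0,"grip":0},{"dx":0,"dy":0.02,"dz":0.02,"rx":0.004,"ry":0,"rz":0,"grip":0},{"dx":0,"dy":0.03,"dz":0.02,"rx":0.004,"ry":0,"rz":0,"grip":0},{"dx":0,"dy":0.02,"dz":0.02,"rx":0.004,"ry":0,"rz":0,"grip":0},{"dx":0,"dy":0.02,"dz":0.02,"rx":0,"ry":0,"rz":0,"grip":0},{"dx":0,"dy":0.02,"dz":0.02,"rx":0,"ry":0,"rz":0,"grip":0}]'
python3 -c "from h import *;case();[print(r.observe()['force']) for _ in range(1)]"
```

```text
clock: 22.7
position: [0.5077, -0.1334, 0.0807]
tcp_rot: [-135.0, 0.0, -17.0]
force: [0.5, -0.1, 0.1]
width: 0.002
grasp_force: 0.0
t 22.7 case x,y,z [-0.1399  0.0005  0.0807] F case [ 0.1 -0.5  0.1] alpha 44.98200143377443 [-135.    0.  -17.]
[ 0.5357 -0.0689  0.0571]
```

```bash
python3 -m handwheel '[{"dx":0,"dy":0.1,"dz":-0.1,"rx":0,"ry":0,"rz":0,"grip":0},{"dx":0,"dy":0.2,"dz":-0.2,"rx":0,"ry":0,"rz":0,"grip":0},{"dx":0,"dy":0.5,"dz":-0.5,"rx":0,"ry":0,"rz":0,"grip":0},{"dx":0,"dy":0.5,"dz":-0.5,"rx":0,"ry":0,"rz":0,"grip":0},{"dx":0,"dy":0.5,"dz":-0.5,"rx":0,"ry":0,"rz":0,"grip":0},{"dx":0,"dy":0.3,"dz":-0.8,"rx":0,"ry":0,"rz":0,"grip":0},{"dx":0,"dy":0,"dz":-1,"rx":0,"ry":0,"rz":0,"grip":0},{"dx":0,"dy":0,"dz":-1,"rx":0,"ry":0,"rz":0,"grip":0},{"dx":0,"dy":0,"dz":-1,"rx":0,"ry":0,"rz":0,"grip":0},{"dx":0,"dy":0,"dz":-0.5,"rx":0,"ry":0,"rz":0,"grip":0}]'
python3 - <<'E'
from h import *
case();s=r.capture('side');t=r.capture('top')
cv2.imwrite("pics/c10.png",np.hstack([cv2.resize(s[80:300,225:445],(400,400)),cv2.resize(t[90:290,160:460],(400,267)).repeat(1,0) if 0 else cv2.resize(t[90:390,160:460],(400,400))]))
a=cv2.imread("pics/side0.png");b=cv2.imread("pics/top0.png")
for n,i,j,(x0,x1,y0,y1) in(("tin s",a,s,(228,260,160,195)),("pipe/coupon s",a,s,(365,415,215,300)),("pipe/coupon t",b,t,(355,430,125,185))):
    print(n,cv2.absdiff(i,j)[y0:y1,x0:x1].mean(),cv2.phaseCorrelate(*[cv2.cvtColor(k,6)[y0:y1,x0:x1].astype(np.float32) for k in(i,j)]))
E
```

```text
clock: 23.7
position: [0.4565, -0.3025, 0.1676]
tcp_rot: [-135.2, -0.1, -17.1]
force: [0.3, 0.3, 0.1]
width: 0.005
grasp_force: 0.0
t 23.7 case x,y,z [-0.3166 -0.0001  0.1676] F case [ 0.4 -0.2  0.1] alpha 44.83805008841756 [-135.2   -0.1  -17.1]
tin s 15.075 ((0.13576257294465677, 0.10219354577689899), 0.9298629932519462)
pipe/coupon s 7.124392156862745 ((-0.02062732689272906, -0.03783017381207543), 0.9773369598388671)
pipe/coupon t 3.771851851851852 ((0.5563135288616365, -0.021546489822686254), 0.9718180385165744)
```

View pics/c10.png

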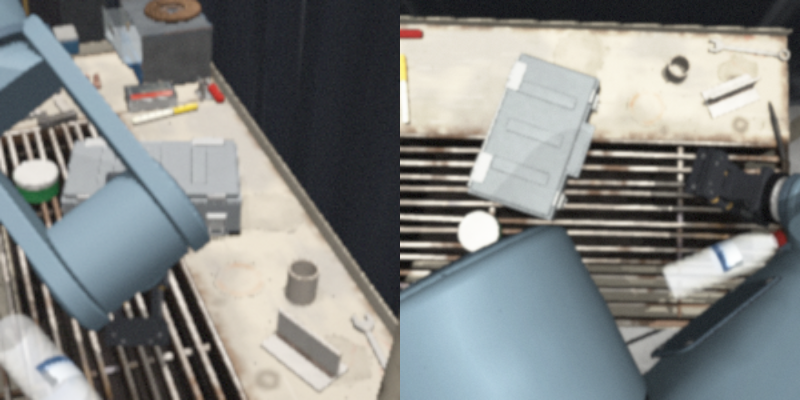

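The lid is shut, with the top view showing the whole lid and lip at (585,150). The tin (478,232), pipe and coupon have not moved, and the robot is clear.

```bash
python3 -c "from plant import r;print(r.close_job())"
```

```text
the job is handed in; nothing more can be done
None
```

I pressed the proud cup level, nudged the lid past upright, caught it on the finger backs at about 1.0 rad, lowered it gently until shut, and handed the job in at about 24 s; the pipe, coupon and tin show no movement in the pictures.

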